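# Key a trimming chuck onto its spindle

## Task

Put the trimming chuck on the spindle of the green stand: lower it over the spindle and, pressing only lightly, turn it until the slot in its underside finds the drive key and it sinks fully home, flat on the column. Do not force or drop it onto the key, let go when it is home, and leave the vase, the cup and the stamp standing where they are.

Things in the scene. Friction and masses are not known exactly. Their poses are not given: they have to be found in the camera images.
- chuck_stem (a point): Trimming chuck, loose, upright, about 0.3 kg, 83 mm high. This point: on its axis, 60 mm above its underside, mid-height of the wooden stem. The stem is 45 mm high, 42 mm along the chuck's x, 36 mm across its two flats, which face +y and -y: grip it there from above. Below it an aluminium flange, 90 mm across, 8 mm thick, its top 38 mm above the underside. z up.
- chuck: The same chuck; origin at the centre of its underside. Aluminium sleeve below the flange, 54 mm across, 30 mm high, with a bore 20 mm wide, 30 mm deep, open below. Across the whole underside runs a slot along the chuck's x, 10.8 mm wide, 10 mm deep, so it fits equally well half a turn round. Two red lines on the flange show the slot's direction.
- stand_seat (a point): Centre of the flat column top of the green stand, 60 mm above the table, 54 mm across: the chuck's underside rests on it when home. z up, axes those of the stand. A chuck not lined up rides on the drive key, its underside 8 mm above this point; it drops in when slot and key agree to about 0.04 rad.
- stand: Green cast stand, fixed to the table; foot 124 mm across, 14 mm thick; column 54 mm across; origin at the centre of its underside. A small black brake knob sticks out of the column on the stand's -x side. More than 80 N between chuck and stand, the chuck's weight included, harms the key.
- spindle_tip (a point): Tip of the steel spindle, on the stand's axis, 88 mm above the table, axes those of the stand (it does not turn with the spindle). The spindle is 18 mm across, rises 28 mm above the column top, and tapers over its uppermost 5 mm to 9.6 mm. Its brake holds against about 4 N m.
- key_top (a point): Point on the stand's axis level with the top of the brass drive key, 68 mm above the table, axes those of the stand. The key runs across the column top through the spindle: 48 mm long, 9 mm wide, 8 mm high, top edges bevelled. Its angle is not measured: from above it lies somewhere from 0.1 to 1.5 rad anticlockwise of the stand's x axis.
- vase: Pale clay vase, 82 mm across, 172 mm high, standing loose; origin at the centre of its underside.
- water_cup: White cup, 69 mm across, 64 mm high, standing loose; origin at the centre of its underside.
- stamp: Small turned wooden stamp, 26 mm across, 54 mm high, standing loose; origin at the centre of its underside.

How it is judged:
By the outcome, as a careful person would: the job done as asked, in the order asked, and still so for the second after the job is handed in, with the robot touching nothing.
It also fails if it takes over 67 s, if anything falls off the work surface, if the arm or the gripper's body presses on something with over 40 N, if the wrist force passes 120 N, or if a joint passes its speed limit or range.

## Robot

A 6-joint arm with a two-finger parallel gripper is mounted at the origin on a cart in front of the work surface, level with it; the furniture and walls round the work are solid. World frame = base frame: x ahead of the robot, y to its left, z up, the work surface at z = 0. Lengths are in m, angles in rad, forces in N, time in s.
With the tool pointing down it reaches from about 0.375 to 0.825 m from the base axis. Payload 5.5 kg.
Tool frame: the origin (TCP) lies on the mounting face of the last link; the fingertips stand 173 mm ahead of it and the grasp point (between the pads) lies 155 mm ahead of it (robot.tip_extent is the distance from the TCP to the fingertips, in m); z points along the fingers, y is the line along which they close (so a half turn about z gives the same grasp; the last joint's range is limited). The gripper opens to 85 mm and grips with 20 to 120 N. Pads are 22 mm wide; open, the fingers measure 114 mm over their backs; the gripper's body (76 mm by 85 mm) begins 54 mm behind the grasp point. The pads swing forward as they close: fully open they stand 13 mm farther back than shut.
Start: joints at [-1.137, 0.314, -0.047, 1.21, 0, 1.571], TCP at [0.252, -0.544, 0.405] pointing down, gripper open.
Joint ranges: [-2.67, 2.67], [-0.69, 1.73], [-1.03, 1.25], [-2.08, 2.16], [-1.42, 1.45], [-3.14, 3.14]. Speed limits (rad/s): [2.39, 2.39, 3.01, 3.14, 3.14, 3.14].

## Interface

Orientations are given as a rotation vector (axis times angle).
In Python, from rig import robot, fingers, kin, imaging, order gives the robot as it stands. Calls block until the motion is done:
- robot.reach(position, orientation): joint-space move of the TCP to a pose.
- robot.line_to(position, orientation=None, vel=0.15, stop_force=None): straight line of the TCP; orientation=None keeps the orientation; vel is the mean speed in m/s. With stop_force (N) it stops when the force on the tool has changed by that much, and returns True; else False.
- robot.move_joints(angles): joint-space move.
- fingers.let_go() and fingers.close(grip_force=None): open the fingers fully, or close them until they stop; grip_force is the grip in N (None keeps the last).
- robot.hold(seconds).
- kin.solve_ik(position, orientation): joint angles nearest the present ones, or None.
- robot.get_obs(): the state.
- imaging.snapshot(name): name is "side" or "top"; returns the picture (420x560x3 uint8, red, green, blue); there is no depth.
- imaging.get_calibration(name): a dict with "fovy" (degrees; the focal length in pixels is half the picture's height over the tangent of half this angle, whatever the lens; pixels are square), "cx", "cy" (the principal point, pixels), "R" (3x3) and "t" (3): a world point X has camera coordinates R X + t. Camera axes: x right, y down, z forward; pixel columns grow to the right and rows downward; lengths in m; the calibration is good to about 2 mm. A picture is of the moment at which its call begins. get_calibration takes no time and is no camera call.
A pose or a line that the arm cannot do raises robot.MotionError and nothing moves.
- order.close_job(): hands the job in; it is judged then, once.
The state is a dict: "t": time; "q": joint angles; "qvel": joint speeds; "effort": joint torques, N m; "ee_pos": TCP position; "tcp_rot": TCP orientation; "ft_force": force on the tool from outside, world axes, zero at the start; "moment": the same for the moment, N m; "opening": finger opening in m; "grip_force": force on a finger pad.
Only numpy, scipy, OpenCV 4.12 (cv2) and the standard library are available. Lean on these libraries where they do the work, as an engineer would, in place of code of your own. Each camera call takes 0.05 s, during which the arm holds its last target. There are 200 camera calls.

## Working session

There is one attempt and no reset: what is moved stays moved. The work goes in short steps, each a Python script; the robot and the scene stay as the last script left them, time stands still between calls to the robot, and variables do not carry over. Pictures are saved under pics/ and viewed, at most 10 in all, crops included, and the job is handed in when it is done.

```bash
ls; mkdir -p pics
python3 - <<'E'
from rig import robot, imaging
import cv2, numpy as np
for n in("top","side"):
    im=imaging.snapshot(n); np.save(f"pics/{n}0.npy",im)
    cv2.imwrite(f"pics/{n}0.png",im[:,:,::-1])
    print(n,{k:np.round(v,4).tolist() for k,v in imaging.get_calibration(n).items()})
print(robot.get_obs())
E
```

```text
pics
top {'fovy': 57.8506, 'cx': 278.1001, 'cy': 212.4097, 'R': [[0.0013, -0.9999, -0.013], [-0.9857, 0.0009, -0.1686], [0.1686, 0.0131, -0.9856]], 't': [0.0292, 0.5781, 0.8349]}
side {'fovy': 56.3968, 'cx': 274.9888, 'cy': 211.3333, 'R': [[-0.8544, -0.5195, -0.0088], [-0.2918, 0.4939, -0.8191], [0.4299, -0.6973, -0.5736]], 't': [0.5203, 0.2231, 0.7073]}
{'t': 0.1, 'q': array([-1.13703115e+00,  3.14186601e-01, -4.79430477e-02,  1.21021852e+00,
        1.78566741e-05,  1.57081092e+00]), 'qvel': array([-6.56010607e-04, -1.82264511e-03,  3.62476898e-03, -7.64600632e-04,
        1.36790473e-04, -3.02267347e-05]), 'effort': array([ 3.44302798e-04, -5.40767527e+01,  3.40542161e+01,  1.11520593e-02,
       -7.56416455e-06, -3.74570391e-06]), 'ee_pos': array([ 0.25207487, -0.54421279,  0.40391762]), 'tcp_rot': array([-3.06651578e+00, -6.75678333e-01,  4.96929658e-04]), 'ft_force': array([ 0.16493562,  0.18223625, -0.20553233]), 'moment': array([-0.0312644 ,  0.0362872 ,  0.01791637]), 'grip_force': 0.0, 'opening': 0.08563752954211462}
```

View pics/top0.png

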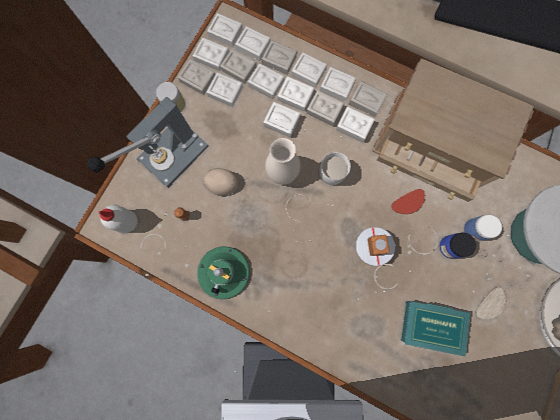

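View pics/side0.png

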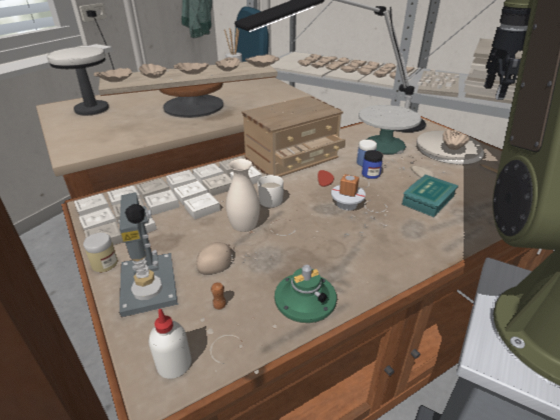

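The top view shows the chuck at about (376,246), the stand at (223,272), the vase at (283,163), the cup at (335,168) and the stamp at (180,213). In the side view the chuck is at (348,192) and the stand at (306,295). I'll enlarge the chuck and the stand next.

Run:
```python
import cv2, numpy as np
t=np.load("pics/top0.npy")[:,:,::-1]; s=np.load("pics/side0.npy")[:,:,::-1]
def c(im,u,v):
    k=im[v:v+50,u:u+66]; k=cv2.resize(k,(396,300),interpolation=cv2.INTER_CUBIC)
    for i in range(0,66,10):
        cv2.putText(k,str(u+i),(i*6,8),0,.3,(255,0,255),1); cv2.line(k,(i*6+3,10),(i*6+3,14),(255,0,255),1)
    for i in range(0,50,10): cv2.putText(k,str(v+i),(0,i*6+7),0,.3,(255,0,255),1)
    return k
a=np.vstack([np.hstack([c(t,343,222),c(t,190,247)]),np.hstack([c(s,315,165),c(s,273,262)])])
cv2.imwrite("pics/m1.png",a)
```

```text
(no output)
```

View pics/m1.png

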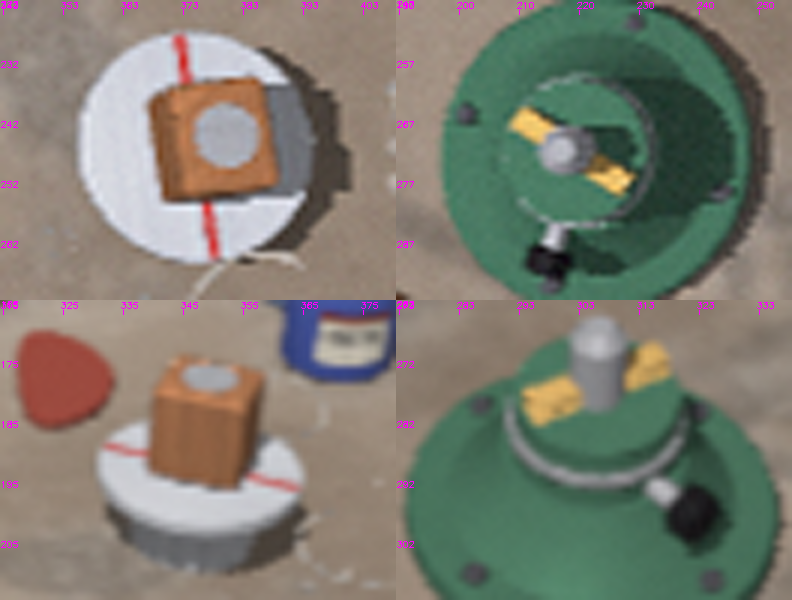

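The crops give the chuck's flange centre at about (375.1,246.1) and its stem-top disc at (380.4,244.1). The red line runs from (372.6,227.9) to (378.3,264.6). On the stand, the column top is at (220.1,271.8), the spindle tip at (218.1,271.1), and the key ends at (210.6,266.1) and (227.3,276.9). The knob is at about (215.4,290).

```bash
cat > h.py <<'E'
import numpy as np, cv2
from rig import robot, fingers, kin, imaging, order
from scipy.spatial.transform import Rotation as Ro
def ray(n,u,v,z):
    c=imaging.get_calibration(n); f=210/np.tan(np.radians(c["fovy"])/2)
    R=np.array(c["R"]);C=-R.T@np.array(c["t"]); d=R.T@[(u-c["cx"])/f,(v-c["cy"])/f,1]
    return (C+d*(z-C[2])/d[2])[:2]
def proj(n,X):
    c=imaging.get_calibration(n); f=210/np.tan(np.radians(c["fovy"])/2)
    p=np.array(c["R"])@X+np.array(c["t"]); return np.array([c["cx"]+f*p[0]/p[2],c["cy"]+f*p[1]/p[2]])
def down(a): # tool z down, tool x at world angle a, so tool y at a-90deg
    return (Ro.from_euler('z',a)*Ro.from_euler('x',np.pi)).as_rotvec()
E
python3 - <<'E'
from h import *
def m(t,u,v,U,V): return (u+(t+.5)/6-.5), 0
def P(n,x,y,u0,v0,z): return ray(n,u0+(x+.5)/6-.5,v0+(y+.5)/6-.5,z)
np.set_printoptions(precision=4,suppress=True)
T=lambda x,y,z:P("top",x,y,343,222,z); S=lambda x,y,z:P("top",x-396,y,190,247,z)
A=lambda x,y,z:P("side",x,y-300,315,165,z); B=lambda x,y,z:P("side",x-396,y-300,273,262,z)
print("chuck top: flange",T(195,147,.038),"disc",T(227,135,.083),"diam",T(78,147,.038)-T(312,147,.038),T(195,32,.038)-T(195,262,.038))
print("chuck side: flange",A(201,474,.038),"disc",A(211,378,.083))
a,b=T(180,38,.038),T(214,258,.038); d=a-b; print("slot ang top",np.arctan2(d[1],d[0]))
a,b=A(105,446,.038),A(300,488,.038); d=a-b; print("slot ang side",np.arctan2(d[1],d[0]), (a+b)/2)
print("stand top: foot",S(596,150,.014),"col",S(579,151,.060),"tip",S(567,147,.088),"keymid",S(572,149.5,.068))
print("stand side: foot",B(592,500,.014),"keymid",B(597,385,.068),"tip",B(600,330,.088),'col',B(598,412,.06))
a,b=S(518.5,116,.068),S(627,181,.068); d=a-b; print("key top",np.arctan2(d[1],d[0]),np.hypot(*d))
a,b=B(539,395,.068),B(656,363,.068);d=a-b; print("key side",np.arctan2(d[1],d[0]),np.hypot(*d))
k=S(548,262,.045)-S(579,151,.06); print("knob dir(-x)",np.arctan2(k[1],k[0]))
for n,u,v in(("vase",283,178),("cup",335,172),("stamp",180,215)): print(n,ray("top",u,v,.02))
E
```

```text
chuck top: flange [ 0.5008 -0.1951] disc [ 0.5015 -0.1961] diam [-0.      0.0899] [ 0.0886 -0.0037]
chuck side: flange [ 0.4982 -0.1889] disc [ 0.5006 -0.1945]
slot ang top 0.11196095879830224
slot ang side 0.12741546055475977 [ 0.5004 -0.1946]
stand top: foot [0.4424 0.1599] col [0.4414 0.1591] tip [0.4424 0.1589] keymid [0.4418 0.1604]
stand side: foot [0.4387 0.1648] keymid [0.4381 0.1666] tip [0.4397 0.1632] col [0.4358 0.1697]
key top 1.0450211404322662 0.04731729708918107
key side 0.8998205552175583 0.04037127280952951
knob dir(-x) 2.834435040699459
vase [0.6683 0.0178]
cup [ 0.6832 -0.1093]
stamp [0.577  0.2661]
```

Run:
```python
from h import *
np.set_printoptions(precision=3,suppress=True)
for a in (.115,.115+np.pi):
    for p,da in (((.501,-.1955,.335),0),((.501,-.1955,.215),0),((.442,.16,.335),.63),((.442,.16,.335),.93),((.442,.16,.335),1.33),((.442,.16,.335),.93-np.pi)):
        print(round(a,2),round(da,2),kin.solve_ik(p,down(a+da)))
a=.115
robot.reach((.501,-.1955,.335),down(a))
robot.line_to((.501,-.1955,.240),vel=.15)
im=imaging.snapshot("top"); im2=imaging.snapshot("side")
k=np.vstack([cv2.resize(im[200:275,330:430],(400,300),interpolation=cv2.INTER_CUBIC),cv2.resize(im2[145:220,300:400],(400,300),interpolation=cv2.INTER_CUBIC)])
cv2.imwrite("pics/m2.png",k[:,:,::-1]); o=robot.get_obs(); print(o["t"],o["ee_pos"],o["ft_force"])
```

```text
0.12 0 [-0.372  0.236 -0.312  1.022  0.     2.655]
0.12 0 [-0.372  0.351 -0.461  0.758  0.     2.655]
0.12 0.63 [ 0.347  0.113 -0.462  0.995  0.     2.744]
0.12 0.93 [ 0.347  0.113 -0.462  0.995 -0.     2.444]
0.12 1.33 [ 0.347  0.113 -0.462  0.995  0.     2.044]
0.12 -2.21 [ 0.347  0.113 -0.462  0.995  0.    -0.698]
3.26 0 [-0.372  0.236 -0.312  1.022  0.    -0.487]
3.26 0 [-0.372  0.351 -0.461  0.758  0.    -0.487]
3.26 0.63 [ 0.347  0.113 -0.462  0.995  0.    -0.398]
3.26 0.93 [ 0.347  0.113 -0.462  0.995  0.    -0.698]
3.26 1.33 [ 0.347  0.113 -0.462  0.995  0.    -1.098]
3.26 -2.21 [ 0.347  0.113 -0.462  0.995  0.     2.444]
2.5833 [ 0.502 -0.196  0.241] [ 0.646 -0.963  0.132]
```

View pics/m2.png

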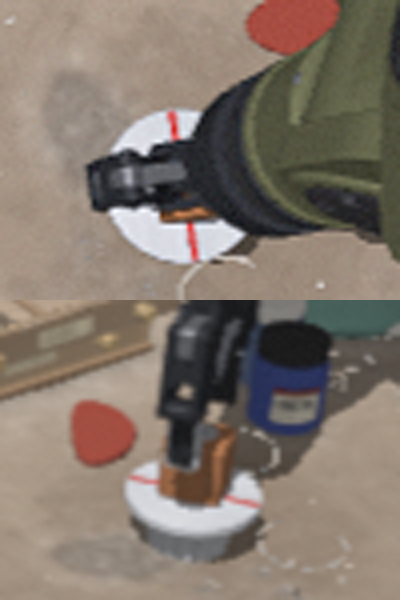

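The fingers straddle the stem: the near finger is in front of the flat in the side view and the red line is visible on both sides in the top view. I'll descend, grip, lift and carry it over the stand, then look again.

Run:
```python
from h import *
np.set_printoptions(precision=4,suppress=True)
print(robot.line_to((.501,-.1955,.215),vel=.06,stop_force=8))
fingers.close(60); o=robot.get_obs(); print(o["opening"],o["grip_force"],o["ft_force"],o["ee_pos"])
robot.line_to((.501,-.1955,.335),vel=.12)
o=robot.get_obs(); print(o["opening"],o["ft_force"],o["moment"])
robot.reach((.442,.16,.335),down(1.045))
o=robot.get_obs(); print(o["t"],o["opening"],o["ee_pos"],o["tcp_rot"])
im=imaging.snapshot("top"); im2=imaging.snapshot("side")
np.save("pics/t2.npy",im);np.save("pics/s2.npy",im2)
def c(im,u,v):
    k=cv2.resize(np.ascontiguousarray(im[v:v+75,u:u+100,::-1]),(532,400),interpolation=cv2.INTER_CUBIC)[:300]
    return k
def cc(im,u,v,w=66,h=50):
    k=cv2.resize(np.ascontiguousarray(im[v:v+h,u:u+w,::-1]),(w*6,h*6),interpolation=cv2.INTER_CUBIC)
    for i in range(0,w,10): cv2.putText(k,str(u+i),(i*6,8),0,.3,(255,0,255),1)
    for i in range(0,h,10): cv2.putText(k,str(v+i),(0,i*6+7),0,.3,(255,0,255),1)
    return k
cv2.imwrite("pics/m3.png",np.hstack([cc(im,170,235,66,90),cc(im2,265,215,66,90)]))
```

```text
False
0.035433406729526336 60.44894456863403 [-0.7973  1.0799  3.7292] [ 0.5013 -0.1955  0.2154]
0.035564191823109256 [-0.3777 -1.1971 -2.3738] [ 0.0134  0.1021 -0.0041]
6.1667 0.035389925341779566 [0.4424 0.1594 0.3349] [ 2.723   1.5658 -0.0001]
```

View pics/m3.png

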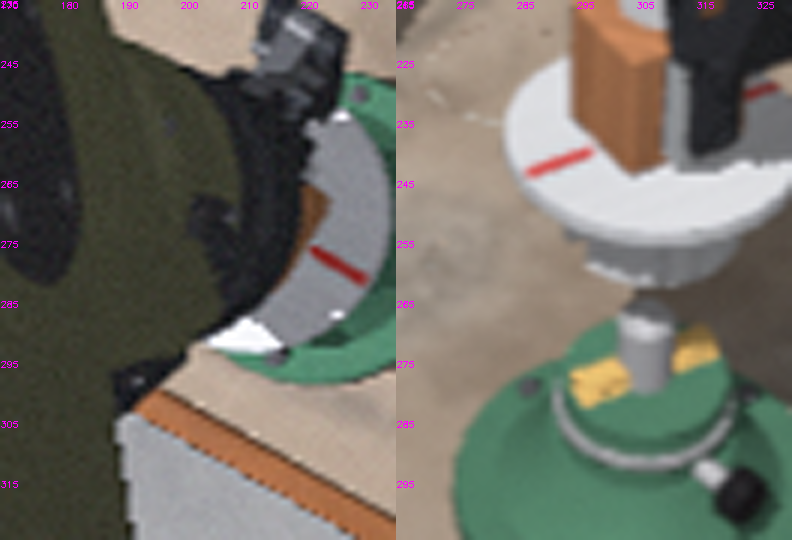

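The chuck hangs over the stand, level, with its red line roughly parallel to the key. I'll overlay the model outlines of the chuck (at the TCP) and the stand (at my estimate) to check centring in both views.

```bash
cat > ov.py <<'E'
from h import *
def overlay(im,n,u,v,w,h,s,items):
    k=cv2.resize(np.ascontiguousarray(im[v:v+h,u:u+w,::-1]),(w*s,h*s),interpolation=cv2.INTER_CUBIC)
    for pts,col in items:
        p=np.array([proj(n,np.array(x)) for x in pts]); p=((p-[u,v]+.5)*s-.5)
        cv2.polylines(k,[np.round(p*8).astype(np.int32)],False,col,1,cv2.LINE_AA,3)
    return k
def circ(x,y,z,r): return [(x+r*np.cos(t),y+r*np.sin(t),z) for t in np.linspace(0,2*np.pi,73)]
def seg(x,y,z,a,r0,r1): return [(x+r0*np.cos(a),y+r0*np.sin(a),z),(x+r1*np.cos(a),y+r1*np.sin(a),z)]
E
python3 - <<'E'
from ov import *
c=(.4424,.1594); s=(.4420,.1598); M=(255,0,255);Y=(255,255,0)
it=[(circ(*c,.158,.045),M),(circ(*c,.120,.027),M),(seg(*c,.158,1.045,-.045,.045),M),
 (circ(*s,.060,.027),Y),(circ(*s,.014,.062),Y),(circ(*s,.088,.0048),Y),(circ(*s,.06,.009),Y),(seg(*s,.068,1.045,-.024,.024),Y)]
a=overlay(np.load("pics/t2.npy"),"top",172,240,80,60,5,it)
t=overlay(np.load("pics/top0.npy"),"top",182,240,80,60,5,it[3:])
b=overlay(np.load("pics/s2.npy"),"side",272,215,80,100,5,it)
cv2.imwrite("pics/m4.png",np.hstack([np.vstack([a,t])[:600],np.vstack([b,np.zeros((100,400,3),np.uint8)])]))
E
```

```text
(no output)
```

View pics/m4.png

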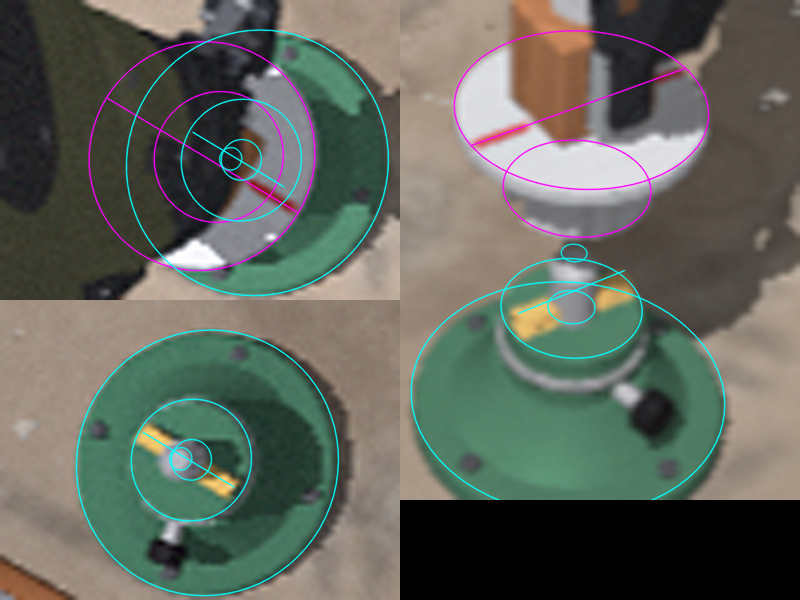

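The chuck fits its outline in both views. The stand fits in the top view but sits about 2 px low in the side view, so I'll check it at higher zoom.

Run:
```python
from ov import *
M=(255,0,255);Y=(255,255,0)
def items(s,a,C): return [(circ(*s,.060,.027),C),(circ(*s,.014,.062),C),(circ(*s,.088,.0048),C),(circ(*s,.083,.009),C),(seg(*s,.068,a,-.024,.024),C)]
A=overlay(np.load("pics/side0.npy"),"side",270,258,70,66,8,items((.440,.164),1.0,Y)+[(circ(.442,.160,.014,.062),M)])
B=overlay(np.load("pics/top0.npy"),"top",203,255,34,40,8,items((.442,.160),1.045,Y)) # col zone
B=np.vstack([B,np.zeros((528-320,272,3),np.uint8)])
cv2.imwrite("pics/m5.png",np.hstack([A,B])[:,:800])
```

```text
(no output)
```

View pics/m5.png

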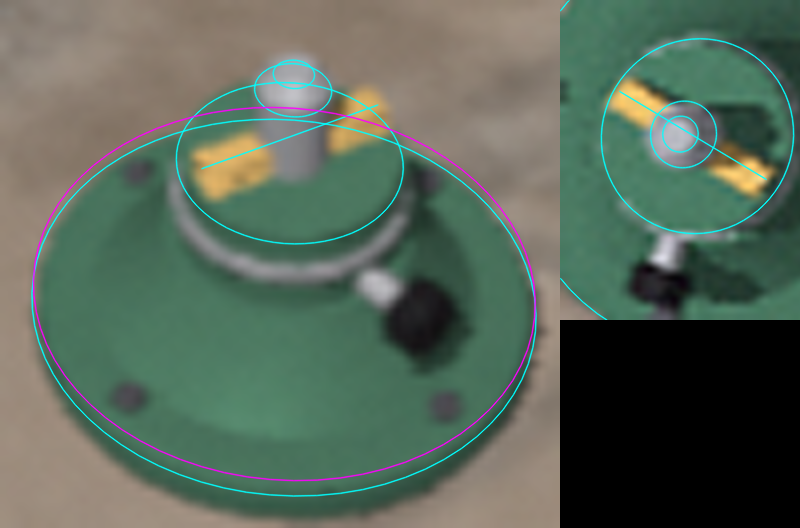

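Run:
```python
from ov import *
np.set_printoptions(precision=4,suppress=True)
print(robot.line_to((.441,.162,.309),down(1.02),vel=.06,stop_force=6)); robot.hold(.3)
o=robot.get_obs(); p=o["ee_pos"]; print(o["t"],p,o["ft_force"],o["moment"])
im=imaging.snapshot("top"); im2=imaging.snapshot("side"); np.save("pics/t3.npy",im);np.save("pics/s3.npy",im2)
M=(255,0,255);Y=(255,255,0); c=p[:2]; z=p[2]-.215; s=(.441,.162)
it=[(circ(*c,z+.038,.045),M),(circ(*c,z,.027),M),(seg(*c,z+.038,1.02,-.045,.045),M),(circ(*s,.083,.009),Y),(circ(*s,.014,.062),Y)]
A=overlay(im2,"side",270,230,66,90,6,it); B=overlay(im,"top",172,242,66,60,6,it)
cv2.imwrite("pics/m6.png",np.hstack([A,np.vstack([B,np.zeros((180,396,3),np.uint8)])]))
```

```text
False
7.15 [0.4411 0.1621 0.3093] [ 0.0976  0.1378 -2.5922] [0.0033 0.0342 0.0491]
```

View pics/m6.png

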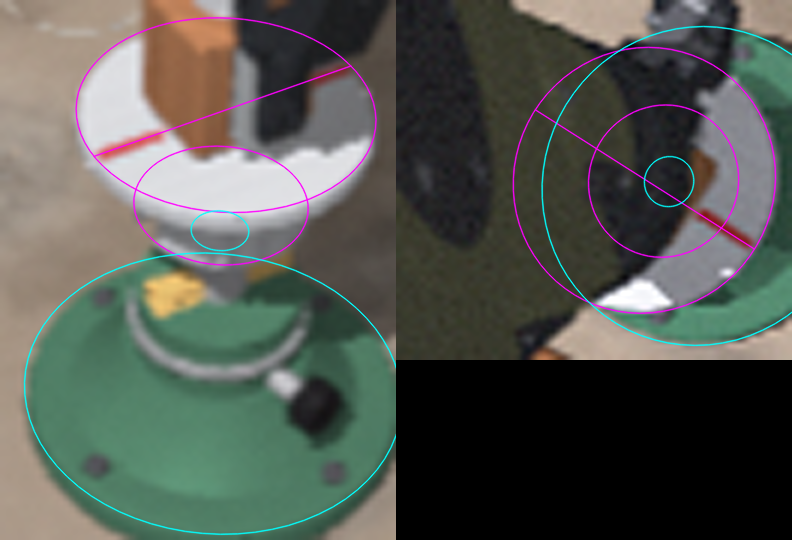

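The chuck matches its outline in both views and the stand estimate is good to about 2 mm, well inside the taper's 5 mm capture range. Next is a gentle descent, watching the lateral force.

Run:
```python
from ov import *
np.set_printoptions(precision=4,suppress=True)
f0=robot.get_obs()["ft_force"]; m0=robot.get_obs()["moment"]
for z in (.303,.299,.297,.295,.293,.291):
    r=robot.line_to((.441,.162,z),down(1.02),vel=.02,stop_force=6)
    o=robot.get_obs(); print(z,r,o["t"],o["ee_pos"],o["ft_force"]-f0,o["moment"]-m0)
    if r or np.linalg.norm((o["ft_force"]-f0))>5: break
```

```text
0.303 False 7.7 [0.4409 0.1619 0.3028] [-0.769   0.6742  0.364 ] [ 0.011  -0.0371 -0.015 ]
0.299 False 8.05 [0.4409 0.162  0.2988] [-0.4244  0.1257  0.6112] [ 0.0189 -0.0061 -0.0378]
0.297 False 8.3 [0.4409 0.162  0.2969] [0.3455 0.8003 0.1412] [-0.032   0.0004 -0.085 ]
0.295 False 8.55 [0.4409 0.162  0.2948] [-0.2466 -0.4294  0.0867] [-0.0658 -0.0015 -0.1032]
0.293 False 8.8 [0.4409 0.162  0.2928] [ 0.4314 -0.2832  0.6812] [ 0.0501 -0.0437  0.0352]
0.291 False 9.05 [0.4409 0.162  0.2908] [-0.1832  0.7029  0.4264] [ 0.0553 -0.0367  0.0067]
```

The chuck is over the spindle past the taper with no contact force. Now lower lightly onto the key.

```bash
cat > st.py <<'E'
from ov import *
np.set_printoptions(precision=4,suppress=True)
def mean(n=5):
    F=[];G=[]
    for _ in range(n): robot.hold(.02); o=robot.get_obs(); F.append(o["ft_force"]); G.append(o["moment"])
    return np.mean(F,0),np.mean(G,0),o
E
python3 - <<'E'
from st import *
F0,G0,o=mean(); np.save("f0.npy",[F0,G0])
r=robot.line_to((.441,.162,.2745),down(1.02),vel=.015,stop_force=5)
F,G,o=mean(); print(r,o["t"],o["ee_pos"],F-F0,G-G0,o["opening"])
E
```

```text
True 10.1833 [0.4409 0.162  0.2754] [-0.7473  0.1169  8.4262] [-0.0529 -0.012   0.0039] 0.0355908328749148
```

It went straight down to 0.0604 m with only light contact, so the slot met the key without turning. I'll check in the side view before letting go.

Run:
```python
from st import *
im2=imaging.snapshot("side"); M=(255,0,255); c=(.441,.162)
a=overlay(im2,"side",265,235,66,80,7,[])
b=overlay(im2,"side",290-25,235,46,80,7,[(circ(*c,.098,.045),M),(circ(*c,.060,.027),M)])
cv2.imwrite("pics/m7.png",np.hstack([a,b])[:, :800])
```

```text
(no output)
```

View pics/m7.png

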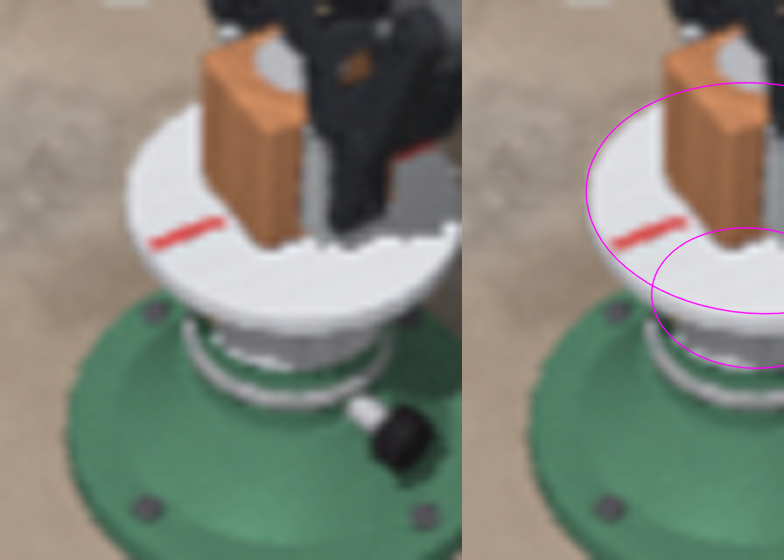

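The sleeve's lower edge and the flange both match the outlines for home (0.060 m and 0.098 m), and the key is fully covered. I'll ease off, release and retreat upward, then check.

Run:
```python
from st import *
F0,G0=np.load("f0.npy")
fingers.let_go(); robot.hold(.3); F,G,o=mean(); print(o["opening"],F-F0,o["ee_pos"])
p=o["ee_pos"]
print(robot.line_to((p[0],p[1],.36),vel=.08,stop_force=10))
robot.reach((.42,-.15,.40),down(.4)); robot.hold(.5)
o=robot.get_obs(); print(o["t"],o["ee_pos"],o["ft_force"])
im=imaging.snapshot("top"); im2=imaging.snapshot("side"); M=(255,0,255); c=(.441,.162)
it=[(circ(*c,.098,.045),M),(circ(*c,.060,.027),M)]
A=overlay(im2,"side",265,230,66,80,6,it)
B=cv2.resize(im[120:320,140:404,::-1],(396,300))
C=cv2.resize(im2[130:330,190:454,::-1],(396,300))
cv2.imwrite("pics/m8.png",np.hstack([np.vstack([A,np.zeros((120,396,3),np.uint8)]),np.vstack([B,C])]))
```

```text
0.0855873297231823 [-0.228   0.1798  2.875 ] [0.4401 0.1617 0.2743]
False
14.0833 [ 0.4201 -0.1498  0.4   ] [ 0.3541 -0.4238  0.6545]
```

View pics/m8.png

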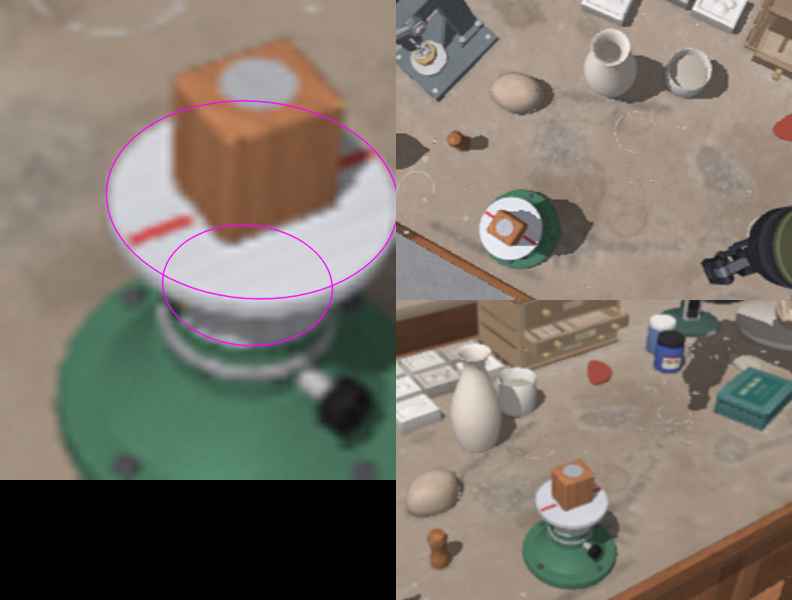

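The chuck sits flat on the stand with both outlines matching home. The vase, cup and stamp are still standing where they were, and the arm is clear.

```bash
python3 -c "
from rig import order
print(order.close_job())"
```

```text
the job is handed in; nothing more can be done
None
```

The job is handed in: the chuck is fully home on the green stand, flat on the column and released, after light contact of about 8 N and no turning on the key; the vase, cup and stamp were not touched, and it took about 14 s of the 67 s allowed.

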